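# File the red stamp in the carousel

## Task

First crank the stamp carousel round until its red bin lies squarely under the opening in the roof. Then take the red-topped stamp from the crowded tray, stand it upright on the cork rest and let go, take it again across its narrow sides, and lower it gently through the opening so that it stands upright on the floor of the red bin, its long side pointing at the hub. Leave the other stamps and the loose things on the table where they are.

Things in the scene. Friction and masses are not known exactly. Their poses are not given: they have to be found in the camera images.
- carousel: Fixed round plywood base and grey roof of the stamp carousel, 264 mm across; origin under its centre on the table, z up. The flat roof (top 94 mm above the table) covers all but a round hole of 52 mm radius over the hub and one opening on the carousel's -x side, 74 mm wide (along its y), from the hub to beyond the rim. Black strips edge the opening and rise 2 mm above the roof.
- axis_top (a point): Point on the vertical turning axis of the wheel, 94 mm above the table. The wheel (240 mm across, under the roof) has six 60-degree wedge bins: red, yellow, green, white, blue, black, anticlockwise from above. Each has an outer wall, a floor patch and a patch on top of the hub in its colour.
- window (a point): Centre of the roof's opening, 80 mm from the turning axis in the carousel's -x direction, at the height of the roof's top (94 mm above the table). Fixed.
- wheel (a joint): Turning angle of the wheel under the roof, rad, anticlockwise from above positive, turns without end and stays where it is left (drag about 0.08 N m, no detents, about 2.5 N at the crank). 0: red bin opposite the opening; +pi or -pi: red bin under the opening.
- red_bin (a point): Centre of the floor of the red bin, 80 mm from the axis, 24 mm above the table; turns with the wheel. The bin is empty; inside it runs from the hub (45 mm radius) to the outer wall (116 mm radius) and is about 80 mm wide at its centre. Its walls stand 63 mm above its floor, 7 mm below the roof's top.
- crank_grip (a point): Grip point of the crank: an upright black knob, 16 mm diameter, that spins freely on its pin on top of the hub, 33 mm from the axis, on the side opposite the red bin. The knob reaches from 102 to 134 mm above the table; this point is at 120 mm. Moving it in a circle about the axis turns the wheel with it.
- stamp_red: Wooden block stamp with red painted top, 54 mm long (its x), 22 mm thick (its y), 60 mm tall, about 40 to 75 g; origin at the centre of its underside (rubber face), z up when upright. It starts upright in one of the tray's slots.
- tray: Fixed wooden tray 90 x 174 mm; origin at the centre of its underside. Five slots 30 mm apart in a row along its y; slot floor 12 mm above the table. Stamps stand with their length along the tray's x. Black dividers reach 38 mm, outer side boards 68 mm above the table. Slots are open at both x ends, so stamps can be taken by their ends; the 8 mm gaps between stamps are too narrow for fingers.
- rest: Fixed square cork block, 100 x 100 x 15 mm; origin at the centre of its underside, top 15 mm above the table.
- ink_tin: Loose flat metal ink-pad tin, 70 x 110 x 18 mm; origin at the centre of its underside. Leave alone.
- tape_roll: Loose roll of paper tape lying flat, 100 mm across, 24 mm high; origin at the centre of its underside. Leave alone.
- glue_bottle: Loose white glue bottle with red cap, 40 mm across, 100 mm tall, upright; origin at the centre of its underside. Leave alone.
- stamp_blue: Blue-topped stamp of the same shape and frame as the red one, in another slot of the tray. Leave alone.
- stamp_green: Green-topped stamp of the same shape and frame as the red one, in another slot of the tray. Leave alone.
- stamp_yellow: Yellow-topped stamp of the same shape and frame as the red one, in another slot of the tray. Leave alone.
- stamp_black: Black-topped stamp of the same shape and frame as the red one, in another slot of the tray. Leave alone.
There are look-alikes about, which are no part of the job. What is shaped like the stamp_red but white is not meant.

How it is judged:
On the way, in this order (a step that is already met when the one before it is completed fails the run):
1. the wheel is turned so that the red bin lies under the roof's opening (horizontal distance between red_bin and window below 0.016 m), for 0.2 s.
2. the red stamp stands upright on the cork rest, released and still (x of stamp_red in the frame of rest between -0.037 and 0.037 m and y of stamp_red in the frame of rest between -0.037 and 0.037 m and z of stamp_red in the frame of rest between 0.011 and 0.019 m and angle between stamp_red's own z axis and vertical below 0.12 rad and linear speed of stamp_red below 0.03 m/s and contact force between the fingers and stamp_red below 0.05 N), for 0.2 s.
At the end, for the whole second after the job is handed in: The red bin's centre is within 16 mm of the opening's centre (horizontally); the red stamp stands upright (within 0.12 rad) on the floor of the red bin (within 4 mm), within 33 mm of the bin's centre, its length within 0.4 rad of the opening's radial line, released and still (horizontal distance between red_bin and window below 0.016 m and horizontal distance between stamp_red and red_bin below 0.033 m and z of stamp_red in the frame of red_bin between -0.004 and 0.004 m and angle between stamp_red's own z axis and vertical below 0.12 rad and angle between the x axis of stamp_red and the x axis of carousel, either way round below 0.4 rad and linear speed of stamp_red below 0.03 m/s and contact force between the fingers and stamp_red below 0.05 N); the robot touches nothing.
It fails at once if the red stamp is dropped or thrust into the carousel (faster than 0.45 m/s below the roof) (horizontal distance between stamp_red and carousel below 0.12 m and height (world z) of stamp_red below 0.075 m and linear speed of stamp_red above 0.45 m/s).
It fails at once if another stamp in the tray is moved more than 20 mm or tipped (distance of any of stamp_blue, stamp_green, stamp_yellow, stamp_black from where it was at the start of the episode above 0.02 m or angle between any of stamp_blue, stamp_green, stamp_yellow, stamp_black's own z axis and vertical above 0.35 rad).
It fails at once if the ink tin, tape roll or glue bottle is moved more than 30 mm (distance of any of ink_tin, tape_roll, glue_bottle from where it was at the start of the episode above 0.03 m).
It also fails if it takes over 72 s, if anything falls off the work surface, if the arm or the gripper's body presses on something with over 40 N, if the wrist force passes 120 N, or if a joint passes its speed limit or range.

## Robot

A 7-joint arm with a two-finger parallel gripper is mounted at the origin on the work surface. World frame = base frame: x ahead of the robot, y to its left, z up, the work surface at z = 0. Lengths are in m, angles in rad, forces in N, time in s.
With the tool pointing down it reaches from about 0.425 to 0.825 m from the base axis. Payload 3.6 kg.
Tool frame: the origin (TCP) lies on the front face of the gripper's body, between the roots of the fingers; the fingertips stand 84 mm ahead of it and the grasp point (between the pads) lies 65 mm ahead of it (manip.tcp_to_tips is the distance from the TCP to the fingertips, in m); z points along the fingers, x is the direction in which the jaws open and shut, and the axes are right-handed (so a half turn about z gives the same grasp; the last joint's range is limited). The gripper opens to 93 mm and grips with 3 to 60 N. Pads are 15 mm wide; open, the fingers measure 128 mm over their backs; the gripper's body (75 mm by 188 mm) begins 65 mm behind the grasp point.
Start: joints at [1.256, 0.615, -0.013, 1.423, 0.008, 1.103, -0.04], TCP at [0.185, -0.623, 0.303] pointing down, gripper open.
Joint ranges: [-3.12, 3.12], [-0.3, 2.06], [-1.34, 1.32], [0.26, 2.42], [-1.36, 4.5], [0.01, 1.98], [-2.84, 2.84]. Speed limits (rad/s): [2.79, 2.79, 3.14, 3.14, 3.14, 3.14, 3.14].

## Interface

Orientations are given as a rotation vector (axis times angle).
In Python, from plant import manip gives the robot as it stands. Calls block until the motion is done:
- manip.movep(position, orientation): joint-space move of the TCP to a pose.
- manip.move_l(position, ori=None, feed=0.15, f_stop=None): straight line of the TCP; ori=None keeps the orientation; feed is the mean speed in m/s. With f_stop (N) it stops when the force on the tool has changed by that much, and returns True; else False.
- manip.set_joints(angles): joint-space move.
- manip.let_go() and manip.grab(squeeze=None): open the fingers fully, or close them until they stop; squeeze is the grip in N (None keeps the last).
- manip.hold(seconds).
- manip.ik(position, orientation): joint angles nearest the present ones, or None.
- manip.read_state(): the state.
- manip.camera(name): name is "side" or "top"; returns a dict with "color" (480x640x3 uint8, red, green, blue), "intrinsics" (3x3 intrinsics, pixels), "pose" (4x4, takes a point from camera to world coordinates). Camera axes: x right, y down, z forward; pixel columns grow to the right and rows downward; lengths in m; the calibration is good to about 2 mm. A picture is of the moment at which its call begins. There is no depth.
A pose or a line that the arm cannot do raises manip.IKError and nothing moves.
- manip.job_done(): hands the job in, once; it reports no verdict.
The state is a dict: "time": time; "q": joint angles; "joint_vel": joint speeds; "joint_torque": joint torques, N m; "position": TCP position; "tool_rot": TCP orientation; "contact_force": force on the tool from outside, world axes, zero at the start; "torque": the same for the moment, N m; "finger_gap": finger opening in m.
Only numpy, scipy, OpenCV 4.12 (cv2) and the standard library are available. Lean on these libraries where they do the work, as an engineer would, in place of code of your own. Each camera call takes 0.05 s, during which the arm holds its last target. There are 200 camera calls.

## Working session

There is one attempt and no reset: what is moved stays moved. The work goes in short steps, each a Python script; the robot and the scene stay as the last script left them, time stands still between calls to the robot, and variables do not carry over. Pictures are saved under pics/ and viewed, about 8 in all and at most 12, crops included, and the job is handed in when it is done.

```bash
mkdir -p pics; ls
python3 - <<'E'
from plant import manip
import cv2,numpy as np
for n in("top","side"):
    c=manip.camera(n);cv2.imwrite(f"pics/{n}0.png",c["color"][:,:,::-1]);print(n,c["intrinsics"].tolist(),np.round(c["pose"],4).tolist())
s=manip.read_state();print({k:np.round(v,3) for k,v in s.items()})
E
```

```text
pics
top [[616.214048501334, 0.0, 315.5419792952409], [0.0, 616.214048501334, 237.08740462128395], [0.0, 0.0, 1.0]] [[0.0016, -0.9876, 0.1572, 0.3836], [-1.0, -0.0004, 0.008, -0.0516], [-0.0078, -0.1572, -0.9875, 1.4871], [0.0, 0.0, 0.0, 1.0]]
side [[573.7393852639564, 0.0, 318.8096736183882], [0.0, 573.7393852639564, 235.0480850288926], [0.0, 0.0, 1.0]] [[0.9722, -0.1601, 0.1708, 0.4215], [-0.2329, -0.5897, 0.7733, -0.8662], [-0.0231, -0.7916, -0.6106, 0.74], [0.0, 0.0, 0.0, 1.0]]
{'time': np.float64(0.1), 'q': array([ 1.255,  0.616, -0.013,  1.425,  0.008,  1.103, -0.04 ]), 'joint_vel': array([ 0.001, -0.002, -0.002, -0.003,  0.001,  0.   , -0.001]), 'joint_torque': array([ 1.0000e-03, -4.6004e+01,  2.1000e-01, -1.6624e+01, -6.1000e-02,
        1.7000e-02,  0.0000e+00]), 'position': array([ 0.185, -0.623,  0.302]), 'tool_rot': array([-2.517,  1.878,  0.003]), 'contact_force': array([ 0.184, -0.485,  0.548]), 'torque': array([-0.018,  0.014,  0.03 ]), 'finger_gap': np.float64(0.093)}
```

View pics/top0.png

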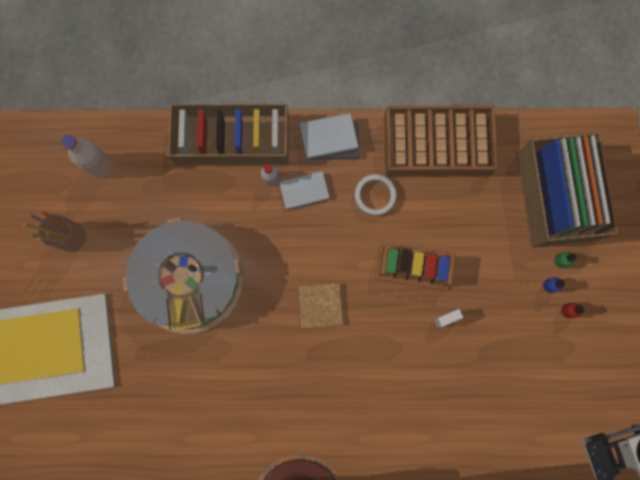

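View pics/side0.png

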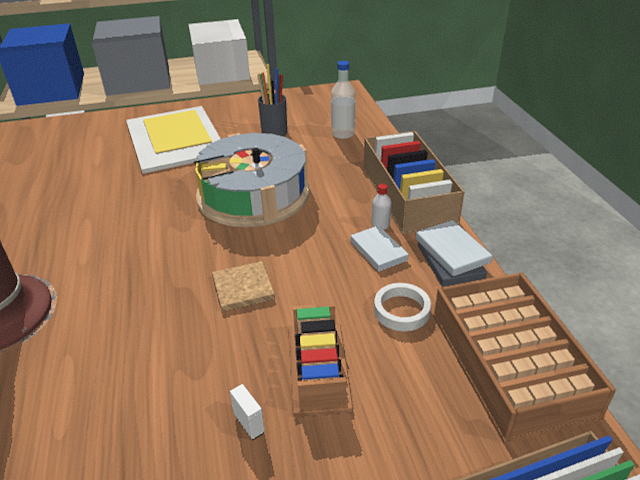

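The top view shows the carousel at about (183,275) with its opening towards the robot (~(185,312)). The cork is at (320,305) and the tray at (417,266). Red candidates are the red stamp in the tray at (431,266), the red card in the box at (201,130) and the red marker at (572,310). Only the tray one fits, because it stands in a slot among the blue, green, yellow and black stamps. The white look-alike is at (449,318). Next I'll look at enlarged crops.

Run:
```python
import cv2,numpy as np
t=cv2.imread("pics/top0.png")
a=cv2.resize(t[215:335,118:250],None,fx=6,fy=5*1.0,interpolation=3) if 0 else cv2.resize(t[215:335,120:250],None,fx=5,fy=5,interpolation=2)
cv2.imwrite("pics/ca.png",a)
b=cv2.resize(t[235:335,295:460],None,fx=4.8,fy=4.8,interpolation=2)
cv2.imwrite("pics/cb.png",b)
```

```text
(no output)
```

View pics/ca.png

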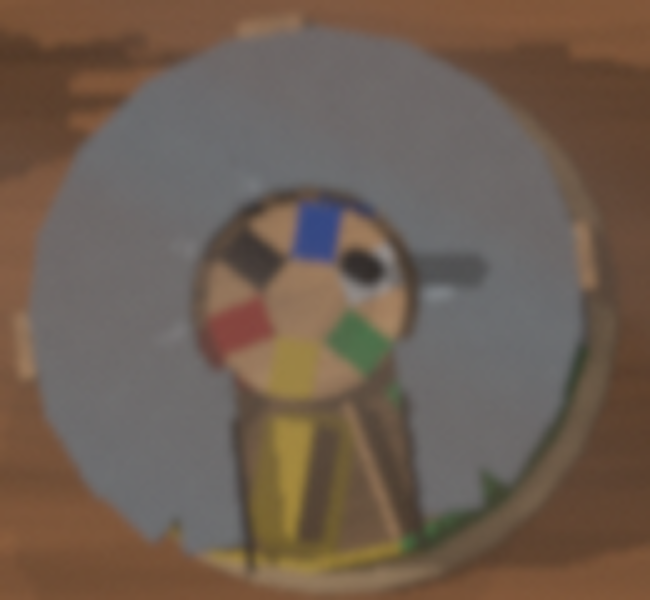

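View pics/cb.png

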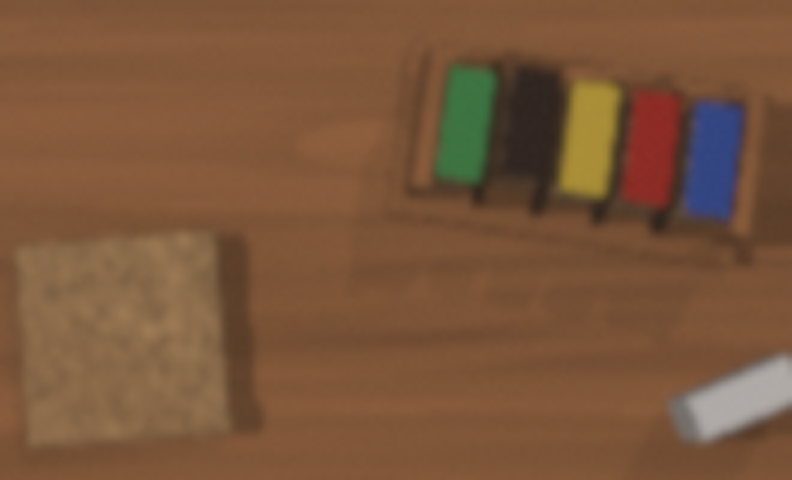

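The crops confirm the red-topped stamp in the fourth tray slot, crop (652,149), next to blue. Hub centre is at crop (306,300), the knob at (366,266) and the red patch at (239,326). Now I'll turn these into positions and check the gripper's API.

View pics/cs.png

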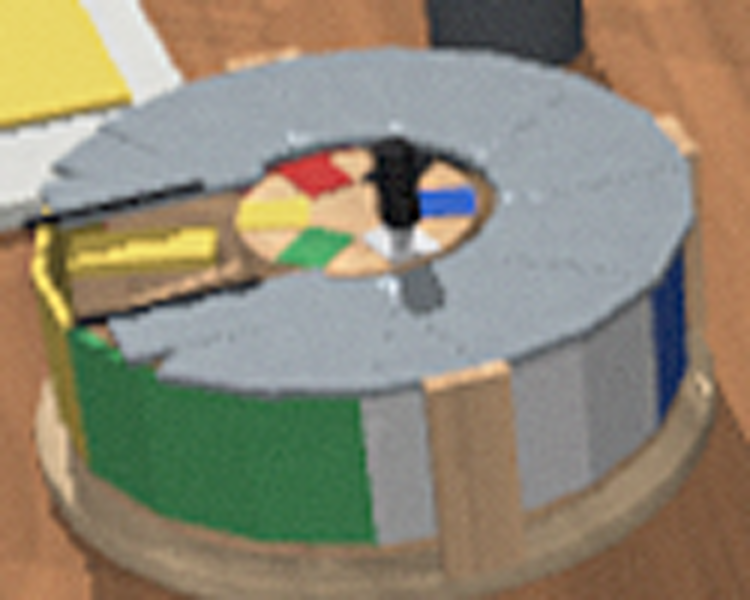

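The side crop agrees. The knob top is at crop (398,145), which is px (256.3,149.2) against a predicted (255.8,149.5). The yellow bin is under the opening and red comes next clockwise. The wheel has to turn about +77°.

Run:
```python
from h import *
s=manip.camera("side")
S=lambda x,y,z:px2w(s,190+(x+.5)/6-.5,125+(y+.5)/6-.5,z)
r=lambda v:np.round(v,4)
print("strips",[r(S(*p,.096)) for p in((30,222),(203,185),(80,322),(258,283))])
print("posts",[r(S(*p,.094)) for p in((470,370),(262,60),(678,130))])
print("hub",r(S(360,208,.092)),"knob",r(S(398,145,.134)))
ax=np.array([.519,.266]);t0=np.deg2rad(-68)
for off in(90,-90):
    out=[]
    for t in np.deg2rad(np.arange(-68,25,15)):
        p=ax+.033*np.array([np.cos(t),np.sin(t)])
        q=manip.ik(at(p,.121),down(t+np.deg2rad(off)));out.append(None if q is None else float(np.round(q[6],2)))
    print(off,out)
print("stamp ik",[manip.ik(at([.542,-.305],z),down(np.deg2rad(8)+k*np.pi)) for z in(.06,) for k in(0,1)])
```

```text
strips [array([0.397 , 0.2824]), array([0.4622, 0.2924]), array([0.4096, 0.2066]), array([0.474, 0.216])]
posts [array([0.5387, 0.1414]), array([0.4958, 0.3904]), array([0.6443, 0.2885])]
hub [0.5177 0.2662] knob [0.531  0.2338]
90 [-0.62, -0.38, -0.14, 0.1, 0.33, 0.57, 0.66]
-90 [2.24, -2.21, -2.71, -2.5, -2.29, -2.1, -1.91]
stamp ik [array([ 0.64959614,  0.79465341, -0.29137368,  1.67271078,  0.31583175,
        0.72081827,  0.34140776]), array([ 0.24601855,  0.81219759,  0.39637945,  1.68693125, -0.43331706,
        0.7306722 , -2.14381531])]
```

```bash
cat > crank.py <<'E'
from h import *
ax=np.array([.5183,.266]);
def P(t,r=.033): return ax+r*np.array([np.cos(t),np.sin(t)])
t0=np.deg2rad(-68);t1=np.deg2rad(9)
o=down(t0+np.pi/2)
manip.movep(at(P(t0),.235),o)
print("touch",manip.move_l(at(P(t0),.121),feed=.1,f_stop=8))
manip.grab(12); st=manip.read_state();print(st["finger_gap"],st["contact_force"].round(1))
for t in np.linspace(t0,t1,8)[1:]:
    manip.move_l(at(P(t),.121),down(t+np.pi/2),feed=.06)
    st=manip.read_state();print(round(st["time"],1),st["contact_force"].round(1),round(st["finger_gap"],4))
manip.let_go();manip.move_l(at(P(t1),.26),feed=.2)
manip.movep([.45,-.1,.4],down(np.deg2rad(90)))
t=manip.camera("top")["color"][:,:,::-1];cv2.imwrite("pics/top1.png",t)
s=manip.camera("side")["color"][:,:,::-1];cv2.imwrite("pics/side1.png",s)
a=cv2.resize(t[215:335,120:250],(390,360),interpolation=2);b=cv2.resize(s[125:225,190:315],(400,320),interpolation=2)
v=np.zeros((360,800,3),np.uint8);v[:,:390]=a;v[:320,400:]=b;cv2.imwrite("pics/v1.png",v);print(manip.read_state()["time"])
E
python3 crank.py
```

```text
touch False
0.01578695201456781 [ 1.5 -0.7 -0.4]
6.3 [-1.1 -1.3  1.1] 0.0159
6.6 [-0.1  0.   0.5] 0.0154
7.0 [ 0.3 -1.2  0.9] 0.0155
7.3 [ 1.7 -0.3  0.6] 0.0161
7.7 [ 4.  -2.7  0.8] 0.0156
8.0 [ 4.2 -1.2  0.1] 0.0156
8.3 [ 5.4 -0.  -0.7] 0.0158
12.025
```

View pics/v1.png

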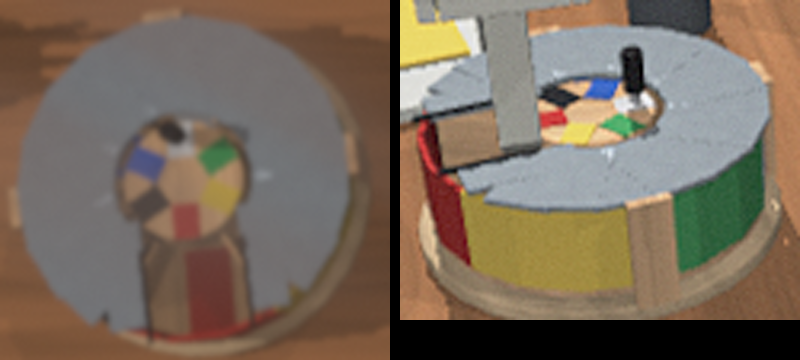

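The red bin is now under the opening: in the left crop the red hub patch is at (186,220), pointing down the opening. I'll pick the red stamp by its ends and stand it on the rest.

```bash
cat > pick.py <<'E'
from h import *
c=np.array([.542,-.305]);o=down(np.deg2rad(-8.5))
manip.movep(at(c,.20),o)
manip.move_l(at(c,.10),feed=.2)
print("touch",manip.move_l(at(c,.058),feed=.06,f_stop=6),manip.read_state()["position"].round(4))
manip.grab(15);st=manip.read_state();print(st["finger_gap"],st["contact_force"].round(1))
manip.move_l(at(c,.17),feed=.12)
print(manip.read_state()["finger_gap"])
r=np.array([.4539,-.0507]);
manip.movep(at(r,.14),down(0))
manip.move_l(at(r,.072),feed=.15)
print("touch",manip.move_l(at(r,.057),feed=.025,f_stop=3));st=manip.read_state();print(st["position"].round(4),st["contact_force"].round(1),st["finger_gap"])
manip.let_go();manip.hold(.1)
manip.move_l(at(r,.16),feed=.2)
manip.movep([.50,.22,.40],down(np.pi/2))
t=manip.camera("top")["color"][:,:,::-1];cv2.imwrite("pics/top2.png",t)
s=manip.camera("side")["color"][:,:,::-1];cv2.imwrite("pics/side2.png",s)
a=cv2.resize(t[235:335,295:460],(792,480),interpolation=2);b=cv2.resize(s[240:440,200:360],(0,0),fx=1,fy=1,interpolation=2)
cv2.imwrite("pics/v2.png",a);print(manip.read_state()["time"])
E
python3 pick.py
```

```text
touch False [ 0.5423 -0.305   0.1232]
0.05379605073686112 [-0.8  0.5  0.4]
0.05385645115431147
touch True
[ 0.4541 -0.0508  0.1256] [ 0.6 -0.5  1.7] 0.05388798976193517
21.4667
```

View pics/v2.png

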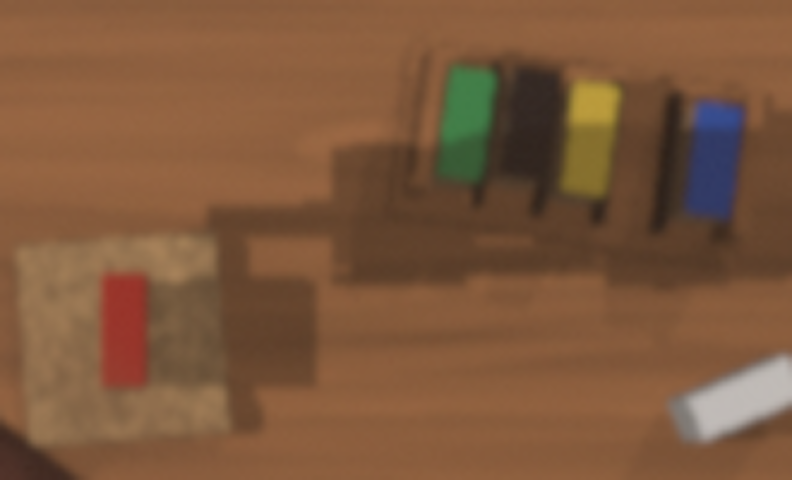

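The red stamp stands on the cork (top centre at crop (125,330), length along x), and the other four are undisturbed. Next I'll refine the opening's location by overlaying the model on both views.

Run:
```python
from h import *
c=manip.camera("top");s=manip.camera("side")
print("stamp",px2w(c,295+125.5/4.8-.5,235+330.5/4.8-.5,.075).round(4))
ax=np.array([.5183,.266]);y=np.deg2rad(9);ux=np.array([-np.cos(y),-np.sin(y)]);n=np.array([-ux[1],ux[0]])
def crop(fn,cam,x0,y0,w,h,f):
    im=cv2.resize(cv2.imread(fn)[y0:y0+h,x0:x0+w],None,fx=f,fy=f,interpolation=2)
    q=lambda p:tuple(int(v) for v in np.round((w2px(cam,p)-[x0,y0]+.5)*f-.5))
    for sg in(1,-1):
        cv2.line(im,q([*(ax+.055*ux+sg*.037*n),.096]),q([*(ax+.125*ux+sg*.037*n),.096]),(255,255,0),1)
    for a in range(0,360,3): cv2.circle(im,q([*(ax+.052*np.array([np.cos(np.deg2rad(a)),np.sin(np.deg2rad(a))])),.094]),1,(255,255,0),-1)
    return im
a=crop("pics/top1.png",c,152,250,64,84,6);b=crop("pics/side0.png",s,190,135,66,60,6)
v=np.zeros((510,790,3),np.uint8);v[:a.shape[0],:a.shape[1]]=a;v[:b.shape[0],390:390+b.shape[1]]=b;cv2.imwrite("pics/v3.png",v)
```

```text
stamp [ 0.4553 -0.0521]
```

View pics/v3.png

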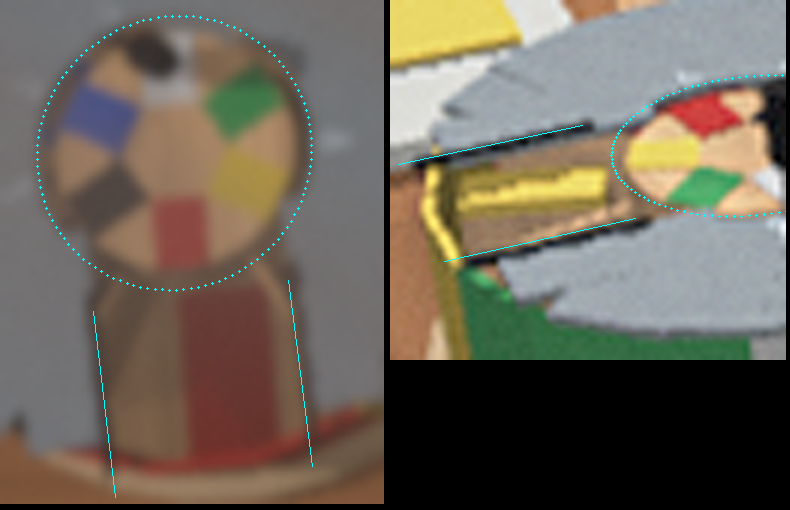

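The overlay fits to within about 1 px. Both views put the real strips roughly 1.5–2 mm further towards -y, so I'll shift the target by that much. Next: regrip across the narrow sides and lower it into the bin, without releasing yet.

```bash
cat > ins.py <<'E'
from h import *
r=np.array([.4545,-.0515]);h=.050
manip.movep(at(r,.15),down(np.pi/2))
manip.move_l(at(r,.09),feed=.2)
print("touch",manip.move_l(at(r,.015+h),feed=.06,f_stop=6))
manip.grab(12);st=manip.read_state();print("gap",st["finger_gap"],st["contact_force"].round(1))
manip.move_l(at(r,.19),feed=.15)
w=np.array([.4373,.2514]);o=down(np.deg2rad(99))
manip.movep(at(w,.19),o)
print("touch",manip.move_l(at(w,.024+h+.016),feed=.06,f_stop=5),manip.read_state()["contact_force"].round(1))
print("touch",manip.move_l(at(w,.024+h-.005),feed=.025,f_stop=3))
st=manip.read_state();print(st["position"].round(4),"expected z",.024+h+.065,st["contact_force"].round(1),st["finger_gap"],st["time"])
t=manip.camera("top")["color"][:,:,::-1];s=manip.camera("side")["color"][:,:,::-1]
v=np.zeros((360,800,3),np.uint8);v[:,:390]=cv2.resize(t[215:335,120:250],(390,360),interpolation=2);v[:320,400:]=cv2.resize(s[125:225,190:315],(400,320),interpolation=2);cv2.imwrite("pics/v4.png",v)
E
python3 ins.py
```

```text
touch False
gap 0.021835202611786588 [ 0.1 -0.  -0.8]
touch False [-0.7  0.4 -0.1]
touch True
[0.4373 0.2514 0.1385] expected z 0.139 [0.2 0.5 2.3] 0.022051592776676295 29.5417
```

View pics/v4.png

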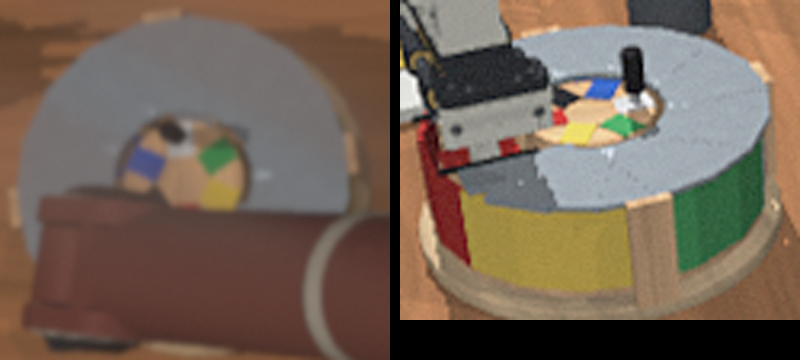

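It touched the floor 0.5 mm below the expected height. I'll release with the lowest grip setting, because the fingers will meet the opening's edges.

Run:
```python
from h import *
manip.grab(3);manip.let_go();st=manip.read_state();print(st["finger_gap"],st["contact_force"].round(1),st["time"])
w=st["position"]
for dz in(.015,.03,.045,.12):
    manip.move_l([w[0],w[1],.1385+dz],feed=.05 if dz<.1 else .2);st=manip.read_state();print(dz,round(st["finger_gap"],4),st["contact_force"].round(1))
manip.movep([.45,-.2,.4],down(np.pi/2))
t=manip.camera("top")["color"][:,:,::-1];s=manip.camera("side")["color"][:,:,::-1]
cv2.imwrite("pics/top5.png",t)
v=np.zeros((480,800,3),np.uint8);v[:,:400]=cv2.resize(t[240:336,140:220],(400,480),interpolation=2);v[:400,410:]=cv2.resize(s[125:225,190:287],(390,400),interpolation=2);cv2.imwrite("pics/v5.png",v);print(manip.read_state()["time"])
```

```text
0.040318270828257535 [-1.1  5.9 -3.8] 30.3917
0.015 0.0431 [-2.9  3.4  3.2]
0.03 0.0477 [-1.8  4.1  5.8]
0.045 0.0918 [-0.3 -0.4 -0.7]
0.12 0.093 [ 0.6  0.1 -0.7]
34.1083
```

View pics/v5.png

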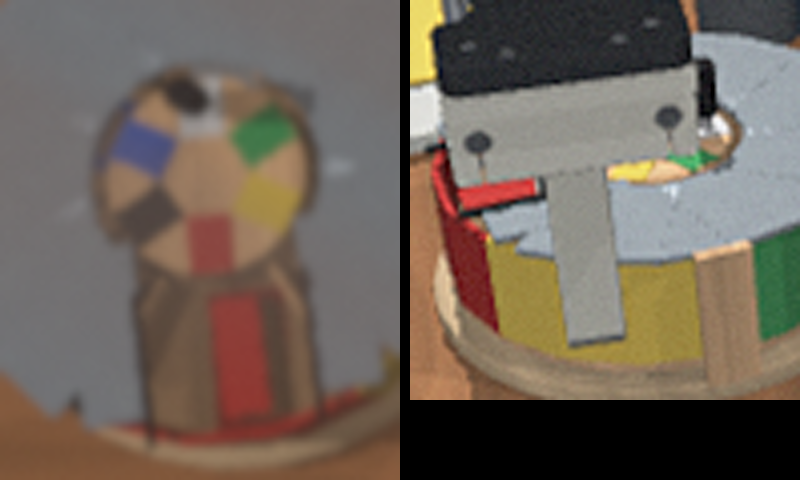

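The stamp stands in the red bin, red top centred near crop (243,355), and the opening's strips are intact. Final numerical check:

Run:
```python
from h import *
c=manip.camera("top")
A=lambda x,y,z:px2w(c,140+(x+.5)/5-.5,240+(y+.5)/5-.5,z)
ax=np.array([.5183,.2642]);y=np.deg2rad(9)
p=A(242,355,.084);e=A(216,417,.084)-A(211,293,.084);print("stamp",p.round(4),"axis deg",np.rad2deg(np.arctan2(-e[1],-e[0])))
for a,b in(((145,145),(269,204)),((263,133),(149,212))):
    d=A(*b,.092)-A(*a,.092);print("patch line deg",np.rad2deg(np.arctan2(d[1],d[0])), "mid",((A(*b,.092)+A(*a,.092))/2).round(4))
print("bin nominal",(ax-.08*np.array([np.cos(y),np.sin(y)])).round(4))
```

```text
stamp [0.4381 0.2485] axis deg 4.366728171323744
patch line deg -115.05284567773637 mid [0.5194 0.2656]
patch line deg 125.4722191441632 mid [0.5203 0.266 ]
bin nominal [0.4393 0.2517]
```

Run:
```python
from plant import manip
print(manip.read_state()["contact_force"].round(1));manip.job_done();print(manip.read_state()["time"])
```

```text
[-0.1 -0.6  0.3]
the job is handed in; nothing more can be done
the job is handed in; nothing more can be done
```

The job is handed in, at about 34 s on the robot's clock against the 72 s limit. It gives no verdict, so everything below comes from my own checks.

**What I did:** I cranked the wheel about 77° anticlockwise until the red bin lay under the opening. I took the red stamp from the tray by its ends, stood it on the cork and let go. I then regripped it across its narrow sides, lowered it through the opening until it touched the bin floor, and released it.

**Last checks:**
- **Red bin:** the hub patches put it about 4° short of the opening's line. That is roughly 5–6 mm, against the 16 mm allowed.
- **Stamp in the bin:** it is within about 4 mm of the bin's nominal centre, and its length is about 5° off the opening's radial line (0.4 rad, or 23°, allowed). Floor contact came 0.5 mm below the height I expected.
- **Upright:** I judged this from the pictures and did not measure it.
- **Robot:** it ended clear of everything, with no contact force beyond noise.
- **Other stamps:** all four were in place in the picture taken after the red one was lifted out. I took no close-up of them, or of the tin, tape and glue, at the end.

**Disagreements:**
- **Opening position:** my first estimate was about 1.5–2 mm off in both camera views, so I corrected the target before lowering the stamp.
- **Release:** the opening is too narrow for the fingers to open fully, so they pressed lightly on its edges, about 7 N at most. This may have nudged the wheel or stamp by a few mm.

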